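# Unload the tape rolls from the spool carousel

## Task

Slide both wide tape rolls up off their posts on the free-turning spool carousel and lay them flat, side by side, on the floor of the steel tray. One of them has a small bobbin stacked on top: first take that bobbin off on its own and stand it upright inside the round grey silicone tape holder, before you lift the roll under it. Set the three pieces down without dropping them, and leave everything else where it is, with the other two spools still on their posts.

Things in the scene. Friction and masses are not known exactly. Their poses are not given: they have to be found in the camera images.
- carousel: Clear acrylic spool carousel, turns freely about its upright axis, cannot shift: disc 190 mm across, its upper face (the deck) 24 mm above the table; four frosted posts 18 mm thick, 56 mm tall above the deck (tops 80 mm above the table), 60 mm from the axis towards +x, +y, -x, -y of this body; flat nut at the middle, 24 mm across, 5 mm high. Origin: on the axis at table level; turns with the disc
- roll_a: Wide tape roll at the bottom of the post that holds two pieces, lying on the deck under the bobbin: 56 mm across, 26 mm high, hole 23 mm across right through its axis; origin at its centre, z along the hole
- roll_b: Wide tape roll, the same size, alone on another post, lying on the deck: 56 mm across, 26 mm high, hole 23 mm across right through its axis; origin at its centre, z along the hole
- bobbin: Small flanged bobbin stacked on top of roll_a on the same post: 40 mm across, 26 mm high, hole 23 mm across right through its axis; origin at its centre, z along the hole
- twin_bobbin: A bobbin of the same look and size, alone on its post; it stays there. Origin at its centre
- tall_spool: Tall flanged spool alone on its post, 42 mm across, 70 mm high (it stands 14 mm above its post); it stays there. Origin at its centre
- tray: Open stainless steel tray fixed to the table, 270 mm (its x) by 200 mm (its y) outside, walls 3 mm thick, rim 13 mm above the table; its inner floor is 3 mm above the table. Origin: centre of its underside
- dish: Grey silicone tape holder, a shallow round dish fixed to the table, 94 mm across the rim, 82 mm across inside at the floor; rim 10 mm and inner floor 4 mm above the table. Origin: centre of its underside
- tray_vial: Closed bead vial standing in the tray, 27 mm across, 59 mm tall; stays. Origin: centre of its underside
- tin: Flat pin tin lying in the tray, 50 mm (x) by 34 mm (y), 14 mm high; stays. Origin: centre of its underside
- lone_vial: Closed bead vial standing on the table close beside the carousel's disc, 27 mm across, 59 mm tall; stays. Origin: centre of its underside
- bowl: White ceramic bowl of closed bead vials, 106 mm across, 50 mm tall, vials up to 70 mm above the table; stays. Origin: centre of its underside
- jar: Closed glass jar, 54 mm across, 75 mm tall; stays. Origin: centre of its underside
- tape_measure: Black tape measure case, 62 mm square, 28 mm high; stays. Origin: centre of its underside
- hoop_stand: Plastic hoop stand with a tilting lever, fixed, at the back of the table: foot 100 mm (x) by 120 mm (y), upright hoop of about 134 mm across over it, top 265 mm above the table. Origin: centre of its underside
Mind the look-alikes: they are no part of the job. Leave any purple or turquoise look-alike of the roll_b alone.

How it is judged (in metres and radians):
On the way, in this order (a step that is already met when the one before it is completed fails the run):
1. the bobbin stands upright, released, on the floor of the grey dish (before roll_a lies in the tray) (z of bobbin in the frame of dish between 0.013 and 0.021 m and angle between the z axis of bobbin and the z axis of dish, either way round below 0.1 rad and horizontal distance between bobbin and dish below 0.025 m and contact force between the fingers and bobbin below 0.1 N and linear speed of bobbin below 0.03 m/s), for 0.2 s.
2. roll_a lies flat, released, on the floor of the tray (z of roll_a in the frame of tray between 0.012 and 0.02 m and angle between the z axis of roll_a and the z axis of tray, either way round below 0.1 rad and contact force between the fingers and roll_a below 0.1 N and linear speed of roll_a below 0.03 m/s and x of roll_a in the frame of tray between -0.108 and 0.108 m and y of roll_a in the frame of tray between -0.073 and 0.073 m), for 0.2 s.
At the end, for the whole second after the job is handed in: Bobbin upright (0.1 rad) on the dish's floor, centre within 25 mm of the dish's; both rolls flat (0.1 rad, height within 4 mm) on the tray's floor, on top of nothing; all three released and at rest; tall spool and twin bobbin still down on their posts (all of step 1 and all of step 2 and z of roll_b in the frame of tray between 0.012 and 0.02 m and angle between the z axis of roll_b and the z axis of tray, either way round below 0.1 rad and contact force between the fingers and roll_b below 0.1 N and linear speed of roll_b below 0.03 m/s and x of roll_b in the frame of tray between -0.108 and 0.108 m and y of roll_b in the frame of tray between -0.073 and 0.073 m and z of tall_spool in the frame of carousel below 0.067 m and z of twin_bobbin in the frame of carousel below 0.045 m); the robot touches nothing.
It fails at once if roll_a is raised or shifted off the deck while the bobbin is still on it (z of roll_a in the frame of carousel above 0.049 m and horizontal distance between roll_a and bobbin below 0.02 m and distance between roll_a and bobbin below 0.036 m).
It fails at once if a roll or the bobbin is dropped (falling free at more than 0.7 m/s, a fall of about 25 mm) ((contact force between the fingers and roll_a below 0.05 N and linear speed of roll_a above 0.7 m/s) or (contact force between the fingers and roll_b below 0.05 N and linear speed of roll_b above 0.7 m/s) or (contact force between the fingers and bobbin below 0.05 N and linear speed of bobbin above 0.7 m/s)).
It fails at once if the tall spool or the twin bobbin is drawn up its post by more than about 25 mm (z of tall_spool in the frame of carousel above 0.084 m or z of twin_bobbin in the frame of carousel above 0.062 m).
It fails at once if a bystander (vials, tin, bowl, jar, tape measure) is pushed more than 30 mm or tipped over (distance of any of tray_vial, tin, lone_vial, bowl, jar, tape_measure from where it was at the start of the episode above 0.03 m or angle between any of tray_vial, tin, lone_vial, bowl, jar, tape_measure's own z axis and vertical above 0.5 rad).
It also fails if it takes over 70 s, if anything falls off the work surface, if the arm or the gripper's body presses on something with over 40 N, if the wrist force passes 120 N, or if a joint passes its speed limit or range.

## Robot

A 6-joint arm with a two-finger parallel gripper is mounted at the origin on the work surface. World frame = base frame: x ahead of the robot, y to its left, z up, the work surface at z = 0. Lengths are in m, angles in degrees, forces in N, time in s.
With the tool pointing down it reaches from about 0.275 to 0.725 m from the base axis. Payload 15.9 kg.
Tool frame: the origin (TCP) lies on the centre line of the jaws, within the pads' length; the fingertips stand ahead of it and the grasp point (between the pads) lies 5 mm behind it (r.tip_reach is the z of the fingertips in the tool frame, in m); z points along the fingers, y is the line along which they close (so a half turn about z gives the same grasp; the last joint's range is limited). The gripper opens to 85 mm and grips with 20 to 120 N. Pads are 22 mm wide; open, the fingers measure 114 mm over their backs; the gripper's body (76 mm by 85 mm) begins 54 mm behind the grasp point. The pads swing forward as they close: fully open they stand 13 mm farther back than shut.
Start: joints at [71.104, 12.198, -1.971, 75.831, 0, 90], TCP at [0.162, 0.473, 0.245] pointing down, gripper open.
Joint ranges: [-170.91, 170.91], [-42.67, 98.43], [-65.05, 77.54], [-120.47, 116.71], [-90, 82.35], [-180, 180]. Speed limits (degrees/s): [108.29, 108.29, 136.94, 147.25, 180, 180].

## Interface

Orientations are given as a 3x3 rotation matrix whose columns are the frame's x, y, z axes.
In Python, from plant import status, cams, order, r gives the robot as it stands.
- The arm moves only by the tool carry_out, never from a script. Its argument "deltas" is a list of rows, each a list of 3 entries, a list of its own where there are three numbers: the shift along the tool's x, y, z each as a share of 0.2 m, from -1 to 1, then the turn, a rotation vector about the tool's x, y, z each as a share of 180 degrees, from -1 to 1, then the opening, from -1 (shut) to 1 (fully open). In form: [[[dx, dy, dz], [wx, wy, wz], gripper], ...]. A call has exactly 10 rows; each row is the pose to reach, as a shift and turn from the pose commanded when the call began, along the tool's axes at that moment, turning the shorter way round; what a row does not reach only later rows make up. A row lasts 1/12 s, in which the tool goes at most 41.7 mm and 7.16 degrees, less where a joint would pass 70% of its speed; a pose out of reach is approached as far as the arm can. A call with a number of a shift or a turn outside -1 to 1 is refused whole. A call with a gripper value outside its range is refused whole. The fingers move at their own pace and stop on an object; the grip force is fixed at half the most. Time passes only in rows, so rows that repeat a pose let the fingers close, or fill a call up. It gives the time, the measured TCP pose, the force, the opening and the grip force at its end, in the units of the state.
- status.observe(): the state, without advancing time (a new reading comes with each control period).
- cams.snapshot(name): name is "scene" or "top" or "wrist"; returns (picture, depth): 420x560x3 uint8, red, green, blue; 420x560 float32, m along the optical axis (not along the pixel's ray), 0 where there is no reading.
- cams.camera_info(name): a dict with "vertical_fov" (degrees; the focal length in pixels is half the picture's height over the tangent of half this angle, whatever the lens; pixels are square), "cx", "cy" (the principal point, pixels), "rvec" (rotation vector, rad) and "tvec" (3), from world to camera coordinates, as OpenCV has them; the wrist camera has in their place "T_tool_cam" (4x4, takes a point from camera to tool coordinates, whose origin is the TCP and whose axes are the flange's). Camera axes: x right, y down, z forward; pixel columns grow to the right and rows downward; lengths in m; the calibration is good to about 2 mm. A picture is of the moment at which its call begins: read the wrist's pose just before it. camera_info takes no time and is no camera call.
- order.sign_off(): hands the job in; it is judged then, once.
The state is a dict: "clock": time; "joint_positions": joint angles; "qd": joint speeds; "effort": joint torques, N m; "eef_pos": TCP position; "tool_rot": TCP orientation; "wrist_force": force on the tool from outside, world axes, zero at the start; "torque": the same for the moment, N m; "width": finger opening in m; "grip_force": force on a finger pad.
Only numpy, scipy, OpenCV 4.12 (cv2) and the standard library are available. Lean on these libraries where they do the work, as an engineer would, in place of code of your own. Each camera call takes 0.05 s, during which the arm holds its last target. There are 200 camera calls.

## Working session

There is one attempt and no reset: what is moved stays moved. The work goes in short steps, Python scripts to look and compute and a tool call to move; the robot and the scene stay as the last step left them, time stands still between calls to the robot, and variables do not carry over. Pictures are saved under pics/ and viewed, at most 10 in all, crops included, and the job is handed in when it is done.

Besides the shell and the picture viewer there is one more tool, called after "Call:" as name(argument=value, ...) on one line, values as JSON. carry_out: Moves the arm, as the interface text tells. Shift numbers are shares of 0.2 m and turn numbers shares of 180 degrees, none past 1 either way. Its arguments: {"type":"object","properties":{"deltas":{"type":"array","items":{"type":"array"}}},"required":["deltas"]}

```bash
mkdir -p pics; cat > h.py <<'E'
import numpy as np, cv2
from plant import status, cams, order, r
def K(n):
    i=cams.camera_info(n); f=210/np.tan(np.radians(i["vertical_fov"])/2); return f,i["cx"],i["cy"],i
def snap(n):
    s=status.observe(); p,d=cams.snapshot(n); return p,d,s
def pose(n,s=None):
    f,cx,cy,i=K(n)
    if "T_tool_cam" in i:
        T=np.eye(4);T[:3,:3]=np.array(s["tool_rot"]);T[:3,3]=s["eef_pos"]; return T@np.array(i["T_tool_cam"])
    R=cv2.Rodrigues(np.array(i["rvec"],float))[0]; T=np.eye(4);T[:3,:3]=R.T;T[:3,3]=-R.T@np.ravel(i["tvec"]); return T
def cloud(n,d,s=None):
    f,cx,cy,i=K(n); v,u=np.mgrid[:420,:560]; T=pose(n,s)
    P=np.stack([(u-cx)/f*d,(v-cy)/f*d,d],-1); return P@T[:3,:3].T+T[:3,3]
def ray(n,u,v,z,s=None):
    f,cx,cy,i=K(n);T=pose(n,s); q=T[:3,:3]@np.array([(u-cx)/f,(v-cy)/f,1]); return T[:3,3]+q*(z-T[2,3])/q[2]
E
python3 - <<'E'
from h import *
for n in ("scene","top","wrist"):
    p,d,s=snap(n); cv2.imwrite(f"pics/{n}0.png",p[:,:,::-1]); np.savez(f"{n}0.npz",p=p,d=d)
    i=K(n); print(n,i[0], pose(n,s).round(3).tolist(), i[3].keys())
print(s, r.tip_reach)
E
```

```text
scene 430.20312874535415 [[0.567, 0.699, -0.435, 1.158], [0.823, -0.473, 0.314, -0.441], [0.014, -0.537, -0.844, 1.238], [0.0, 0.0, 0.0, 1.0]] dict_keys(['vertical_fov', 'cx', 'cy', 'rvec', 'tvec'])
top 400.7746968380399 [[0.015, -0.997, 0.073, 0.472], [-1.0, -0.016, -0.011, 0.005], [0.012, -0.073, -0.997, 1.242], [0.0, 0.0, 0.0, 1.0]] dict_keys(['vertical_fov', 'cx', 'cy', 'rvec', 'tvec'])
wrist 305.1761230049207 [[0.325, 0.894, 0.308, 0.082], [0.946, -0.307, -0.107, 0.501], [-0.001, 0.326, -0.945, 0.373], [0.0, 0.0, 0.0, 1.0]] dict_keys(['vertical_fov', 'cx', 'cy', 'T_tool_cam'])
{'clock': 0.1, 'joint_positions': array([ 7.11050487e+01,  1.22188142e+01, -2.00300706e+00,  7.58312029e+01,
       -4.33322081e-04,  8.99982755e+01]), 'qd': array([ 5.63470401e-02,  3.33037709e-02,  1.70155865e-01,  3.53581944e-02,
       -5.99080395e-02, -3.68636640e-05]), 'effort': array([-5.00681035e-04, -6.87245965e+01,  4.87805057e+01,  1.22130633e-02,
       -3.93572850e-05,  2.21074359e-06]), 'eef_pos': array([0.16182836, 0.47279086, 0.24490463]), 'tool_rot': array([[-9.46123646e-01,  3.23805437e-01, -2.92535538e-04],
       [ 3.23805569e-01,  9.46123239e-01, -8.78026367e-04],
       [-7.53504015e-06, -9.25446144e-04, -9.99999572e-01]]), 'wrist_force': array([0.7883167 , 0.56284882, 0.60950623]), 'torque': array([-0.02948917, -0.00016267, -0.07278778]), 'grip_force': 0.0, 'width': 0.08530942124264819} 0.014
```

View pics/top0.png

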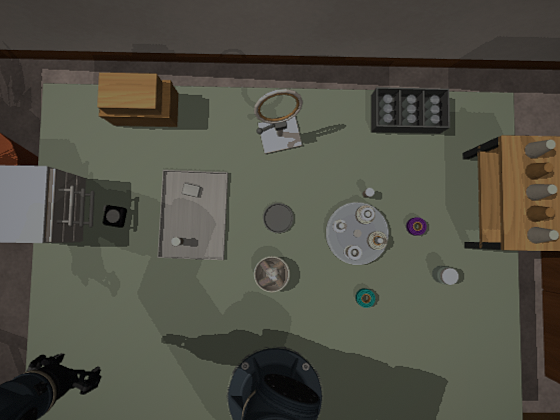

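View pics/scene0.png

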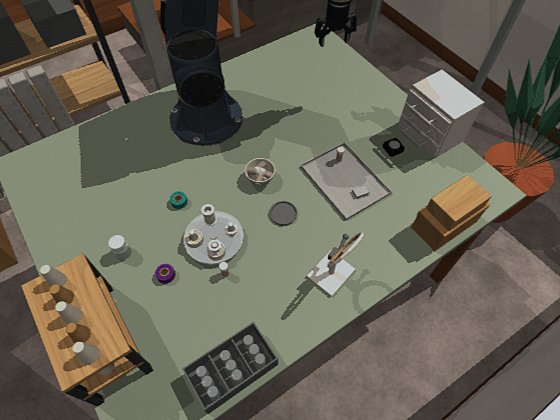

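The top view shows the carousel at (358,233), tray at (195,215), dish at (279,217), purple look-alike at (417,226) and turquoise at (367,298). The carousel pieces are at (340,226), (366,214), (378,241) and (352,252), and the scene view agrees. Next I'll take a close crop and heights.

```bash
python3 - <<'E'
from h import *
z=np.load("top0.npz");p,d=z["p"],z["d"];z2=np.load("scene0.npz")
a=cv2.resize(p[195:275,320:400],(400,400),interpolation=cv2.INTER_CUBIC);b=cv2.resize(z2["p"][195:275,172:252],(400,400),interpolation=cv2.INTER_CUBIC)
cv2.imwrite("pics/crop.png",np.hstack([a,b])[:,:,::-1])
C=cloud("top",d)
for nm,u,v in [("car",358,233),("p1",340,226),("p2",366,214),("p3",378,241),("p4",352,252),("dish",279,217),("bowl",272,274),("lone",370,192),("tray",195,215),("tvial",176,241),("tin",190,190),("tape",115,215),("jar",449,276)]:
    w=C[v-6:v+7,u-6:u+7].reshape(-1,3); print(nm,C[v,u].round(3),"zmax",w[:,2].max().round(3), np.percentile(w[:,2],[10,50,90]).round(3))
E
```

```text
car [ 0.49  -0.243  0.029] zmax 0.034 [0.021 0.025 0.03 ]
p1 [ 0.508 -0.181  0.077] zmax 0.083 [0.024 0.05  0.078]
p2 [ 0.544 -0.256  0.081] zmax 1.242 [0.05  0.075 0.079]
p3 [ 0.467 -0.291  0.079] zmax 0.082 [0.045 0.049 0.078]
p4 [ 0.434 -0.215  0.08 ] zmax 0.098 [0.038 0.089 0.095]
dish [ 0.535 -0.003  0.006] zmax 1.242 [0.    0.004 0.007]
bowl [0.366 0.015 0.059] zmax 1.242 [0.047 0.055 0.061]
lone [ 0.612 -0.274  0.054] zmax 1.242 [-0.002  0.003  0.06 ]
tray [ 0.538  0.257 -0.001] zmax 1.242 [-0.     0.003  0.006]
tvial [0.458 0.297 0.065] zmax 0.067 [0.001 0.023 0.063]
tin [0.614 0.271 0.016] zmax 0.022 [0.005 0.017 0.02 ]
tape [0.532 0.491 0.031] zmax 0.035 [0.026 0.029 0.032]
jar [ 0.368 -0.498  0.075] zmax 0.08 [0.072 0.074 0.077]
```

View pics/crop.png

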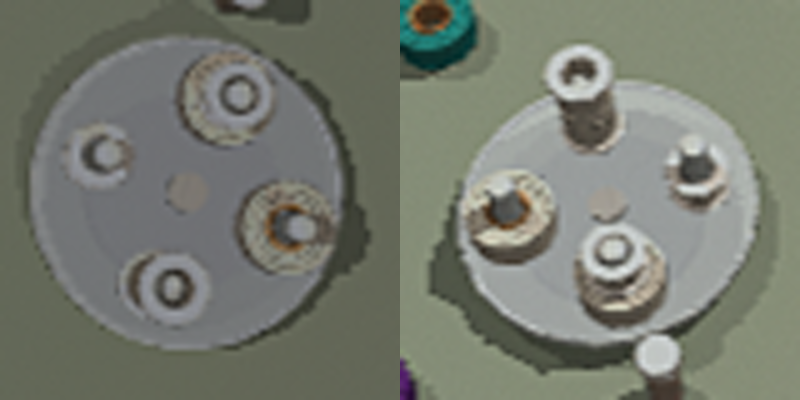

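The crop settles the choice. Stack candidates:
- **(366,214):** bobbin on a wide roll. This is the bobbin with roll_a.
- **(378,241):** lone wide roll with an orange core. This is roll_b.
- **(340,226):** lone small bobbin. This is the twin, so it stays.
- **(352,252):** tall spool, stays.
- **(417,226) and (367,298):** purple and turquoise look-alikes off the carousel, stay.

```bash
cat >> h.py <<'E'
def fit(P,c,rad,z0,z1):
    m=(P[...,2]>z0)&(P[...,2]<z1)&(np.hypot(P[...,0]-c[0],P[...,1]-c[1])<rad)
    q=P[m][:,:2].astype(np.float32)
    if len(q)<5: return None
    (cx,cy),rr=cv2.minEnclosingCircle(q); return np.round([cx,cy,rr,*q.mean(0),len(q)],4)
E
python3 - <<'E'
from h import *
for n in("top","scene"):
    z=np.load(n+"0.npz");C=cloud(n,z["d"]);C[z["d"]==0]=9
    for nm,c,rad,a,b in [("bobbin",(.548,-.258),.03,.07,.085),("rollb",(.47,-.294),.035,.044,.056),("twin",(.508,-.185),.03,.044,.056),("tall",(.43,-.225),.03,.088,.1),("lone",(.612,-.274),.03,.05,.07),("dishrim",(.535,-.003),.06,.0065,.015),("tvial",(.458,.297),.025,.05,.07),("tin",(.614,.271),.04,.0125,.02),("trayrim",(.538,.257),.2,.0105,.016),("bowl",(.366,.015),.07,.04,.08),("disc",(.487,-.237),.12,.018,.03)]:
        print(n,nm,fit(C,c,rad,a,b))
z=np.load("top0.npz");C=cloud("top",z["d"])
g=cv2.cvtColor(z["p"],cv2.COLOR_RGB2GRAY)
for u,v,zz in [(162,171,.013),(229,171,.013),(227,259,.013),(160,259,.013),(279,217,.006)]: print(ray("top",u,v,zz).round(3))
E
```

```text
top bobbin [ 5.455e-01 -2.601e-01  1.990e-02  5.453e-01 -2.601e-01  1.260e+02]
top rollb [ 4.685e-01 -2.961e-01  2.790e-02  4.687e-01 -2.950e-01  2.230e+02]
top twin [ 5.105e-01 -1.833e-01  1.980e-02  5.098e-01 -1.825e-01  9.300e+01]
top tall [ 4.335e-01 -2.193e-01  2.080e-02  4.332e-01 -2.193e-01  1.180e+02]
top lone [ 6.117e-01 -2.704e-01  1.350e-02  6.117e-01 -2.699e-01  6.700e+01]
top dishrim [5.330e-01 1.500e-03 4.640e-02 5.336e-01 1.800e-03 1.830e+02]
top tvial [4.567e-01 2.999e-01 1.390e-02 4.570e-01 2.987e-01 7.400e+01]
top tin [6.149e-01 2.697e-01 2.850e-02 6.149e-01 2.712e-01 1.470e+02]
top trayrim [5.395e-01 2.640e-01 1.665e-01 5.530e-01 2.700e-01 3.110e+02]
top bowl [3.646e-01 1.790e-02 5.260e-02 3.636e-01 1.650e-02 6.050e+02]
top disc [ 4.998e-01 -2.423e-01  1.054e-01  4.878e-01 -2.323e-01  2.114e+03]
scene bobbin [ 5.484e-01 -2.611e-01  2.030e-02  5.486e-01 -2.612e-01  1.120e+02]
scene rollb [ 4.714e-01 -2.957e-01  2.920e-02  4.750e-01 -2.976e-01  1.880e+02]
scene twin [ 5.137e-01 -1.841e-01  1.990e-02  5.171e-01 -1.852e-01  6.700e+01]
scene tall [ 4.347e-01 -2.194e-01  2.140e-02  4.361e-01 -2.196e-01  9.000e+01]
scene lone [ 6.149e-01 -2.711e-01  1.430e-02  6.163e-01 -2.714e-01  6.900e+01]
scene dishrim [ 5.338e-01 -1.400e-03  5.860e-02  5.348e-01  2.000e-03  2.060e+02]
scene tvial [4.604e-01 2.973e-01 1.380e-02 4.611e-01 2.969e-01 4.800e+01]
scene tin [6.165e-01 2.707e-01 2.870e-02 6.181e-01 2.684e-01 8.600e+01]
scene trayrim [5.413e-01 2.613e-01 1.667e-01 5.557e-01 2.688e-01 3.050e+02]
scene bowl [3.677e-01 1.810e-02 5.450e-02 3.668e-01 1.670e-02 4.120e+02]
scene disc [ 4.928e-01 -2.392e-01  9.820e-02  4.979e-01 -2.380e-01  1.603e+03]
[0.671 0.36  0.013]
[0.675 0.154 0.013]
[0.405 0.153 0.013]
[0.402 0.356 0.013]
[ 0.535 -0.003  0.006]
```

Bobbin and roll_a are near (0.547,-0.2605), roll_b near (0.470,-0.2955), and the axis near (0.4905,-0.240). The start yaw already puts the jaws tangential to the stack. Heading there.

Call:
carry_out(deltas=[[[-0.1, -0.1, 0], [0, 0, 0], 1], [[-0.2, -0.2, 0], [0, 0, 0], 1], [[-0.3, -0.3, 0], [0, 0, 0], 1], [[-0.4, -0.4, 0], [0, 0, 0], 1], [[-0.5, -0.5, 0], [0, 0, 0], 1], [[-0.6, -0.6, 0], [0, 0, 0], 1], [[-0.7, -0.7, 0], [0, 0, 0], 1], [[-0.8, -0.8, 0], [0, 0, 0], 1], [[-0.9, -0.9, 0], [0, 0, 0], 1], [[-1, -1, 0], [0, 0, 0], 1]])

```text
clock: 0.98
eef_pos: [0.2866, 0.2177, 0.2453]
tool_rot: [[-0.946, 0.324, 0.0], [0.324, 0.946, -0.0], [-0.0, -0.0, -1.0]]
wrist_force: [1.1, 0.8, 0.1]
width: 0.0852
grip_force: 0.0
```

Call:
carry_out(deltas=[[[-0.1, -0.1, 0], [0, 0, 0], 1], [[-0.2, -0.2, 0], [0, 0, 0], 1], [[-0.3, -0.3, 0], [0, 0, 0], 1], [[-0.4, -0.4, 0], [0, 0, 0], 1], [[-0.5, -0.5, 0], [0, 0, 0], 1], [[-0.6, -0.6, 0], [0, 0, 0], 1], [[-0.7, -0.7, 0], [0, 0, 0], 1], [[-0.8, -0.8, 0], [0, 0, 0], 1], [[-0.9, -0.9, 0], [0, 0, 0], 1], [[-1, -1, 0], [0, 0, 0], 1]])

```text
clock: 1.82
eef_pos: [0.4111, -0.0364, 0.2452]
tool_rot: [[-0.946, 0.324, -0.0], [0.324, 0.946, 0.0], [0.0, 0.0, -1.0]]
wrist_force: [1.4, 0.6, -0.5]
width: 0.0855
grip_force: 0.0
```

Call:
carry_out(deltas=[[[-0.1, -0.08, 0], [0, 0, 0], 1], [[-0.2, -0.17, 0], [0, 0, 0], 1], [[-0.3, -0.25, 0], [0, 0, 0], 1], [[-0.4, -0.34, 0], [0, 0, 0], 1], [[-0.5, -0.42, 0], [0, 0, 0], 1], [[-0.6, -0.51, 0], [0, 0, 0], 1], [[-0.7, -0.6, 0], [0, 0, 0], 1], [[-0.8, -0.7, 0], [0, 0, 0], 1], [[-0.9, -0.78, 0], [0, 0, 0], 1], [[-1, -0.85, 0], [0, 0, 0], 1]])

```text
clock: 2.65
eef_pos: [0.5452, -0.262, 0.2449]
tool_rot: [[-0.946, 0.324, -0.001], [0.324, 0.946, 0.0], [0.001, -0.0, -1.0]]
wrist_force: [0.1, 0.4, 0.5]
width: 0.0853
grip_force: 0.0
```

Check with the wrist camera from here.

```bash
python3 - <<'E'
from h import *
p,d,s=snap("wrist");cv2.imwrite("pics/w1.png",p[:,:,::-1]);C=cloud("wrist",d,s);C[d==0]=9
for nm,c,rad,a,b in [("bobbin",(.547,-.2605),.027,.07,.085),("rolla",(.547,-.2605),.035,.044,.056),("rollb",(.47,-.2955),.035,.044,.056),("twin",(.512,-.184),.03,.044,.056),("tall",(.434,-.2193),.03,.088,.1),("lone",(.613,-.271),.03,.05,.07)]:
    print(nm,fit(C,c,rad,a,b))
print(s["eef_pos"])
E
```

```text
bobbin [ 5.457e-01 -2.624e-01  1.990e-02  5.452e-01 -2.622e-01  1.034e+03]
rolla [ 5.456e-01 -2.624e-01  2.780e-02  5.357e-01 -2.588e-01  8.580e+02]
rollb [ 4.691e-01 -2.981e-01  2.800e-02  4.684e-01 -2.969e-01  1.924e+03]
twin [ 5.105e-01 -1.855e-01  2.000e-02  5.089e-01 -1.867e-01  7.530e+02]
tall [ 4.333e-01 -2.211e-01  2.100e-02  4.331e-01 -2.209e-01  1.503e+03]
lone [ 6.121e-01 -2.724e-01  1.350e-02  6.106e-01 -2.719e-01  4.350e+02]
[ 0.54519587 -0.26204993  0.24492105]
```

View pics/w1.png

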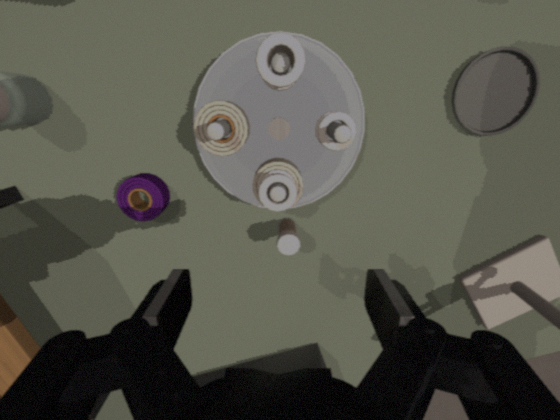

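The wrist view shows the stack at (279,190) directly under the jaws' centre line and lone vial at (288,240), which is clear of the fingers. Descending.

Call:
carry_out(deltas=[[[0, 0, 0.1], [0, 0, 0], 1], [[0, 0, 0.2], [0, 0, 0], 1], [[0, 0, 0.3], [0, 0, 0], 1], [[0, 0, 0.4], [0, 0, 0], 1], [[0, 0, 0.5], [0, 0, 0], 1], [[0, 0, 0.6], [0, 0, 0], 1], [[0, 0, 0.7], [0, 0, 0], 1], [[0, 0, 0.8], [0, 0, 0], 1], [[0, 0, 0.85], [0, 0, 0], 1], [[0, 0, 0.875], [0, 0, 0], 1]])

```text
clock: 3.53
eef_pos: [0.5441, -0.2601, 0.0687]
tool_rot: [[-0.946, 0.324, -0.002], [0.324, 0.946, 0.001], [0.003, 0.0, -1.0]]
wrist_force: [-0.4, 0.1, 0.5]
width: 0.0854
grip_force: 0.0
```

Call:
carry_out(deltas=[[[0, 0, 0], [0, 0, 0], 0.3], [[0, 0, 0], [0, 0, 0], 0.1], [[0, 0, 0], [0, 0, 0], 0], [[0, 0, 0], [0, 0, 0], -0.2], [[0, 0, 0], [0, 0, 0], -0.4], [[0, 0, 0], [0, 0, 0], -0.6], [[0, 0, 0], [0, 0, 0], -1], [[0, 0, 0], [0, 0, 0], -1], [[0, 0, 0], [0, 0, 0], -1], [[0, 0, 0], [0, 0, 0], -1]])

```text
clock: 4.37
eef_pos: [0.5456, -0.2609, 0.0719]
tool_rot: [[-0.946, 0.324, 0.002], [0.324, 0.946, -0.001], [-0.002, -0.0, -1.0]]
wrist_force: [-3.0, 0.4, 10.5]
width: 0.0384
grip_force: 59.0
```

Call:
carry_out(deltas=[[[0, 0, -0.02], [0, 0, 0], -1], [[0, 0, -0.04], [0, 0, 0], -1], [[0, 0, -0.08], [0, 0, 0], -1], [[0, 0, -0.12], [0, 0, 0], -1], [[0, 0, -0.16], [0, 0, 0], -1], [[0, 0, -0.2], [0, 0, 0], -1], [[0, 0, -0.25], [0, 0, 0], -1], [[0, 0, -0.3], [0, 0, 0], -1], [[0, 0, -0.35], [0, 0, 0], -1], [[0, 0, -0.4], [0, 0, 0], -1]])

```text
clock: 5.2
eef_pos: [0.545, -0.2606, 0.1515]
tool_rot: [[-0.946, 0.324, 0.0], [0.324, 0.946, -0.0], [-0.0, -0.0, -1.0]]
wrist_force: [0.6, 0.2, -0.5]
width: 0.0383
grip_force: 60.1
```

```bash
python3 - <<'E'
from h import *
s=status.observe();print(s["eef_pos"],s["width"],s["grip_force"],s["wrist_force"])
for n in("top","scene"):
    p,d,s=snap(n);C=cloud(n,d);C[d==0]=9
    print(n,"rolla",fit(C,(.546,-.2615),.035,.044,.056),"bob",fit(C,(.546,-.2615),.05,.085,.2))
p1=cv2.resize(p[150:270,150:300],(750,600));cv2.imwrite("pics/lift.png",p1[:,:,::-1])
E
```

```text
[ 0.54504063 -0.26055616  0.151476  ] 0.038340810618500844 60.14928923919797 [ 0.56049974  0.2375825  -0.54364762]
top rolla [ 5.433e-01 -2.587e-01  2.700e-02  5.347e-01 -2.513e-01  1.120e+02] bob [ 5.375e-01 -2.351e-01  2.520e-02  5.413e-01 -2.351e-01  5.900e+01]
scene rolla [ 5.492e-01 -2.628e-01  2.960e-02  5.516e-01 -2.618e-01  1.880e+02] bob [ 5.478e-01 -2.616e-01  4.850e-02  5.512e-01 -2.616e-01  3.480e+02]
```

View pics/lift.png

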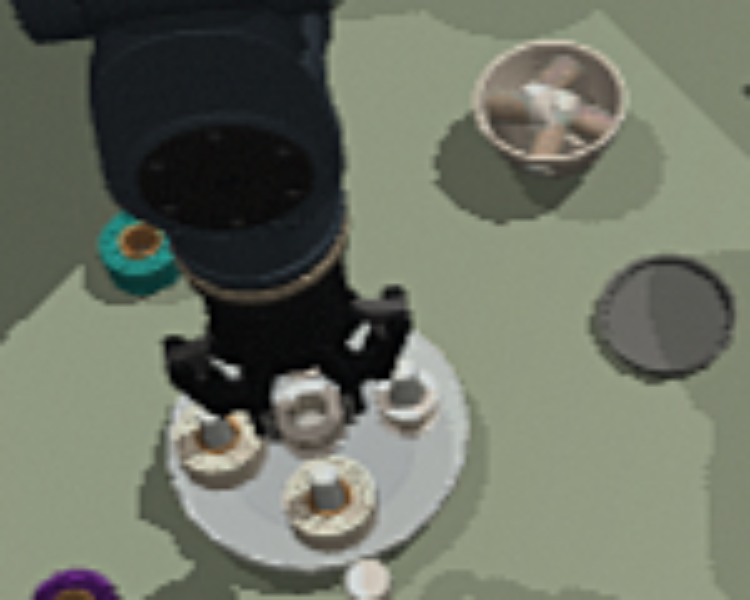

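The scene crop shows the bobbin held at (308,410) and roll_a left on its post at (328,505). Carrying the bobbin over to the dish.

Call:
carry_out(deltas=[[[0.012, 0.03, 0], [0, 0, 0], -1], [[0.04, 0.1, 0], [0, 0, 0], -1], [[0.064, 0.16, 0], [0, 0, 0], -1], [[0.096, 0.24, 0], [0, 0, 0], -1], [[0.128, 0.32, 0], [0, 0, 0], -1], [[0.16, 0.4, 0], [0, 0, 0], -1], [[0.192, 0.48, 0], [0, 0, 0], -1], [[0.224, 0.56, 0], [0, 0, 0], -1], [[0.256, 0.64, 0], [0, 0, 0], -1], [[0.288, 0.72, 0], [0, 0, 0], -1]])

```text
clock: 6.13
eef_pos: [0.5363, -0.1034, 0.1499]
tool_rot: [[-0.946, 0.323, -0.001], [0.323, 0.946, 0.0], [0.001, 0.0, -1.0]]
wrist_force: [0.7, -0.6, -0.4]
width: 0.0379
grip_force: 60.2
```

Call:
carry_out(deltas=[[[0.03, 0.08, 0], [0, 0, 0], -1], [[0.06, 0.16, 0], [0, 0, 0], -1], [[0.095, 0.25, 0], [0, 0, 0], -1], [[0.13, 0.34, 0], [0, 0, 0], -1], [[0.16, 0.42, 0], [0, 0, 0], -1], [[0.18, 0.47, 0.05], [0, 0, 0], -1], [[0.191, 0.5, 0.12], [0, 0, 0], -1], [[0.191, 0.5, 0.2], [0, 0, 0], -1], [[0.191, 0.5, 0.27], [0, 0, 0], -1], [[0.191, 0.5, 0.3], [0, 0, 0], -1]])

```text
clock: 6.97
eef_pos: [0.5316, 0.0021, 0.0877]
tool_rot: [[-0.946, 0.323, -0.003], [0.323, 0.946, -0.0], [0.003, -0.001, -1.0]]
wrist_force: [-1.1, 0.8, -1.1]
width: 0.0376
grip_force: 60.2
```

```bash
python3 - <<'E'
from h import *
s=status.observe();print(s["eef_pos"],s["width"],s["grip_force"],s["wrist_force"])
p,d,s=snap("wrist");C=cloud("wrist",d,s);C[d==0]=9
print("dish rim",fit(C,(.533,.001),.06,.0075,.013))
T=pose("scene")
p,d,s=snap("scene");C=cloud("scene",d);C[d==0]=9
g=p.astype(int);m=(np.hypot(C[...,0]-.5335,C[...,1])<.04)&(C[...,2]>.03)&(g.sum(2)>300)
q=C[m];print(len(q),q.min(0).round(3),q.max(0).round(3),np.percentile(q,[5,50,95],axis=0).round(3))
cv2.imwrite("pics/dish.png",cv2.resize(p[160:240,240:340],(750,600))[:,:,::-1])
E
```

```text
[0.53161115 0.00212405 0.08771314] 0.03759377797213033 60.19250901415944 [-1.07175053  0.75562508 -1.14251546]
dish rim [ 5.334e-01 -1.000e-04  4.690e-02  5.213e-01  4.100e-03  1.632e+03]
94 [ 0.507 -0.039  0.065] [0.553 0.032 0.164] [[ 0.518 -0.016  0.067]
 [ 0.539  0.005  0.092]
 [ 0.552  0.025  0.125]]
```

View pics/dish.png

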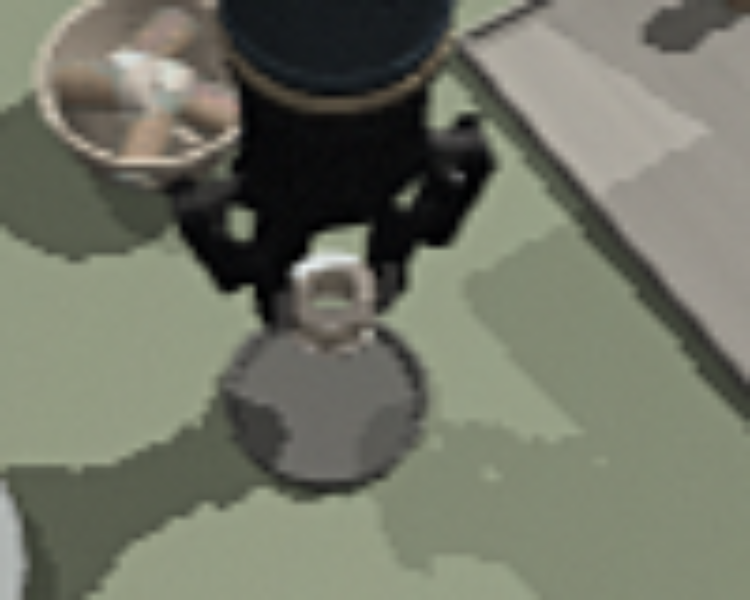

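The crop shows the bobbin at (333,300) over the dish at (325,400), with its bottom about 61 mm above the floor. Lowering.

Call:
carry_out(deltas=[[[0.01, -0.005, 0.05], [0, 0, 0], -1], [[0.01, -0.005, 0.1], [0, 0, 0], -1], [[0.01, -0.005, 0.15], [0, 0, 0], -1], [[0.01, -0.005, 0.2], [0, 0, 0], -1], [[0.01, -0.005, 0.24], [0, 0, 0], -1], [[0.01, -0.005, 0.26], [0, 0, 0], -1], [[0.01, -0.005, 0.275], [0, 0, 0], -1], [[0.01, -0.005, 0.28], [0, 0, 0], -1], [[0.01, -0.005, 0.28], [0, 0, 0], -1], [[0.01, -0.005, 0.28], [0, 0, 0], -1]])

```text
clock: 7.9
eef_pos: [0.5314, 0.001, 0.0346]
tool_rot: [[-0.946, 0.324, 0.001], [0.324, 0.946, -0.0], [-0.0, 0.0, -1.0]]
wrist_force: [-0.6, -0.2, -0.1]
width: 0.0378
grip_force: 60.2
```

Call:
carry_out(deltas=[[[0, 0, 0.003], [0, 0, 0], -1], [[0, 0, 0.006], [0, 0, 0], -1], [[0, 0, 0.009], [0, 0, 0], -1], [[0, 0, 0.012], [0, 0, 0], -1], [[0, 0, 0.015], [0, 0, 0], -1], [[0, 0, 0.018], [0, 0, 0], -1], [[0, 0, 0.02], [0, 0, 0], -1], [[0, 0, 0.02], [0, 0, 0], -1], [[0, 0, 0.02], [0, 0, 0], -1], [[0, 0, 0.02], [0, 0, 0], -1]])

```text
clock: 8.73
eef_pos: [0.5312, 0.001, 0.0303]
tool_rot: [[-0.946, 0.324, 0.0], [0.324, 0.946, -0.0], [-0.0, -0.0, -1.0]]
wrist_force: [0.5, 0.1, -0.8]
width: 0.0384
grip_force: 60.2
```

Call:
carry_out(deltas=[[[0, 0, 0.003], [0, 0, 0], -1], [[0, 0, 0.006], [0, 0, 0], -1], [[0, 0, 0.009], [0, 0, 0], -1], [[0, 0, 0.012], [0, 0, 0], -1], [[0, 0, 0.015], [0, 0, 0], -1], [[0, 0, 0.017], [0, 0, 0], -1], [[0, 0, 0.017], [0, 0, 0], -1], [[0, 0, 0.017], [0, 0, 0], -1], [[0, 0, 0.017], [0, 0, 0], -1], [[0, 0, 0.017], [0, 0, 0], -1]])

```text
clock: 9.57
eef_pos: [0.5312, 0.001, 0.0269]
tool_rot: [[-0.946, 0.324, 0.0], [0.324, 0.946, 0.0], [-0.0, 0.0, -1.0]]
wrist_force: [0.4, -0.4, -0.6]
width: 0.038
grip_force: 60.2
```

Call:
carry_out(deltas=[[[0, 0, 0.003], [0, 0, 0], -1], [[0, 0, 0.003], [0, 0, 0], -1], [[0, 0, 0.005], [0, 0, 0], -1], [[0, 0, 0.005], [0, 0, 0], -1], [[0, 0, 0.007], [0, 0, 0], -1], [[0, 0, 0.007], [0, 0, 0], -1], [[0, 0, 0.007], [0, 0, 0], -1], [[0, 0, 0.007], [0, 0, 0], -1], [[0, 0, 0.007], [0, 0, 0], -1], [[0, 0, 0.007], [0, 0, 0], -1]])

```text
clock: 10.4
eef_pos: [0.5312, 0.0011, 0.0259]
tool_rot: [[-0.946, 0.324, 0.0], [0.324, 0.946, 0.0], [-0.0, 0.0, -1.0]]
wrist_force: [-4.0, 1.4, 9.1]
width: 0.0381
grip_force: 61.2
```

Contact at 9 N. Release slowly, then rise.

Call:
carry_out(deltas=[[[0, 0, 0], [0, 0, 0], -0.05], [[0, 0, 0], [0, 0, 0], 0], [[0, 0, 0], [0, 0, 0], 0.1], [[0, 0, 0], [0, 0, 0], 0.2], [[0, 0, 0], [0, 0, 0], 0.4], [[0, 0, 0], [0, 0, 0], 0.5], [[0, 0, 0], [0, 0, 0], 0.5], [[0, 0, 0], [0, 0, 0], 0.5], [[0, 0, 0], [0, 0, 0], 0.5], [[0, 0, 0], [0, 0, 0], 0.5]])

```text
clock: 11.23
eef_pos: [0.5312, 0.001, 0.0255]
tool_rot: [[-0.946, 0.324, 0.0], [0.324, 0.946, 0.0], [-0.0, 0.0, -1.0]]
wrist_force: [0.8, 0.1, 0.3]
width: 0.0642
grip_force: 0.0
```

Call:
carry_out(deltas=[[[0, 0, -0.05], [0, 0, 0], 0.5], [[0, 0, -0.1], [0, 0, 0], 0.5], [[0, 0, -0.2], [0, 0, 0], 0.5], [[0, 0, -0.3], [0, 0, 0], 0.5], [[0, 0, -0.4], [0, 0, 0], 0.5], [[0, 0, -0.5], [0, 0, 0], 0.5], [[0, 0, -0.6], [0, 0, 0], 0.5], [[0, 0, -0.7], [0, 0, 0], 0.5], [[0, 0, -0.72], [0, 0, 0], 0.5], [[0, 0, -0.72], [0, 0, 0], 0.5]])

```text
clock: 12.07
eef_pos: [0.5321, 0.001, 0.1717]
tool_rot: [[-0.946, 0.324, 0.003], [0.324, 0.946, -0.0], [-0.003, 0.001, -1.0]]
wrist_force: [-0.2, -0.2, -0.9]
width: 0.064
grip_force: 0.0
```

```bash
python3 - <<'E'
from h import *
s=status.observe();print(s["eef_pos"],s["width"])
for n in("wrist","scene"):
  p,d,s=snap(n);C=cloud(n,d,s);C[d==0]=9
  print(n,"bobbin",fit(C,(.533,.001),.045,.024,.036),"rolla",fit(C,(.546,-.2615),.035,.044,.056),"rollb",fit(C,(.4695,-.297),.035,.044,.056),"twin",fit(C,(.511,-.185),.03,.044,.056),"tall",fit(C,(.434,-.22),.03,.088,.1))
E
```

```text
[0.53211021 0.00104472 0.17173254] 0.0639826497189891
wrist bobbin [5.318e-01 1.100e-03 1.990e-02 5.316e-01 1.300e-03 9.370e+02] rolla [ 5.455e-01 -2.613e-01  2.840e-02  5.434e-01 -2.553e-01  1.929e+03] rollb None twin [ 5.099e-01 -1.848e-01  2.020e-02  5.080e-01 -1.799e-01  9.720e+02] tall None
scene bobbin [5.333e-01 1.900e-03 2.030e-02 5.342e-01 2.000e-03 7.200e+01] rolla [ 5.485e-01 -2.604e-01  2.920e-02  5.511e-01 -2.623e-01  1.920e+02] rollb [ 4.719e-01 -2.974e-01  2.980e-02  4.753e-01 -2.975e-01  1.860e+02] twin [ 5.140e-01 -1.832e-01  1.990e-02  5.170e-01 -1.854e-01  6.800e+01] tall [ 4.369e-01 -2.204e-01  2.100e-02  4.363e-01 -2.203e-01  9.500e+01]
```

The bobbin stands centred in the dish and the carousel hasn't moved. Back to roll_a.

Call:
carry_out(deltas=[[[-0.03, -0.08, 0], [0, 0, 0], 0.5], [[-0.07, -0.16, 0], [0, 0, 0], 0.6], [[-0.1, -0.25, 0], [0, 0, 0], 0.7], [[-0.14, -0.35, 0], [0, 0, 0], 0.8], [[-0.18, -0.45, 0], [0, 0, 0], 1], [[-0.22, -0.55, 0], [0, 0, 0], 1], [[-0.26, -0.65, 0], [0, 0, 0], 1], [[-0.3, -0.75, 0], [0, 0, 0], 1], [[-0.34, -0.85, 0], [0, 0, 0], 1], [[-0.38, -0.95, 0], [0, 0, 0], 1]])

```text
clock: 13.0
eef_pos: [0.5408, -0.2042, 0.1683]
tool_rot: [[-0.946, 0.324, -0.002], [0.324, 0.946, 0.001], [0.002, 0.0, -1.0]]
wrist_force: [0.8, 0.4, -0.1]
width: 0.0855
grip_force: 0.0
```

Call:
carry_out(deltas=[[[-0.04, -0.1, 0], [0, 0, 0], 1], [[-0.08, -0.2, 0], [0, 0, 0], 1], [[-0.11, -0.265, 0.05], [0, 0, 0], 1], [[-0.11, -0.265, 0.15], [0, 0, 0], 1], [[-0.11, -0.265, 0.25], [0, 0, 0], 1], [[-0.11, -0.265, 0.3], [0, 0, 0], 1], [[-0.11, -0.265, 0.35], [0, 0, 0], 1], [[-0.11, -0.265, 0.35], [0, 0, 0], 1], [[-0.11, -0.265, 0.35], [0, 0, 0], 1], [[-0.11, -0.265, 0.35], [0, 0, 0], 1]])

```text
clock: 13.83
eef_pos: [0.5457, -0.2606, 0.1004]
tool_rot: [[-0.946, 0.324, 0.001], [0.324, 0.946, -0.0], [-0.001, -0.0, -1.0]]
wrist_force: [1.1, 0.8, 0.2]
width: 0.085
grip_force: 0.0
```

```bash
python3 - <<'E'
from h import *
s=status.observe();print(s["eef_pos"],s["width"])
p,d,s=snap("wrist");C=cloud("wrist",d,s);C[d==0]=9
print("rolla",fit(C,(.546,-.2615),.035,.044,.056),"lone",fit(C,(.613,-.271),.03,.05,.07))
E
```

```text
[ 0.54565828 -0.26062373  0.10035186] 0.08496955877865939
rolla [ 5.459e-01 -2.621e-01  2.820e-02  5.413e-01 -2.604e-01  4.113e+03] lone [ 6.116e-01 -2.726e-01  1.410e-02  6.093e-01 -2.715e-01  1.204e+03]
```

Call:
carry_out(deltas=[[[0, 0, 0.05], [0, 0, 0], 1], [[0, 0, 0.1], [0, 0, 0], 1], [[0, 0, 0.15], [0, 0, 0], 1], [[0, 0, 0.2], [0, 0, 0], 1], [[0, 0, 0.24], [0, 0, 0], 1], [[0, 0, 0.27], [0, 0, 0], 1], [[0, 0, 0.285], [0, 0, 0], 1], [[0, 0, 0.285], [0, 0, 0], 1], [[0, 0, 0.285], [0, 0, 0], 1], [[0, 0, 0.285], [0, 0, 0], 1]])

```text
clock: 14.72
eef_pos: [0.5455, -0.2608, 0.043]
tool_rot: [[-0.946, 0.324, 0.001], [0.324, 0.946, -0.0], [-0.001, -0.0, -1.0]]
wrist_force: [0.6, -0.5, 0.7]
width: 0.0854
grip_force: 0.0
```

Call:
carry_out(deltas=[[[0, 0, 0], [0, 0, 0], 0.6], [[0, 0, 0], [0, 0, 0], 0.5], [[0, 0, 0], [0, 0, 0], 0.4], [[0, 0, 0], [0, 0, 0], 0.2], [[0, 0, 0], [0, 0, 0], 0], [[0, 0, 0], [0, 0, 0], -0.5], [[0, 0, 0], [0, 0, 0], -1], [[0, 0, 0], [0, 0, 0], -1], [[0, 0, 0], [0, 0, 0], -1], [[0, 0, 0], [0, 0, 0], -1]])

```text
clock: 15.55
eef_pos: [0.5454, -0.2607, 0.0434]
tool_rot: [[-0.946, 0.324, 0.001], [0.324, 0.946, -0.0], [-0.001, -0.0, -1.0]]
wrist_force: [-4.7, 0.9, 11.9]
width: 0.0547
grip_force: 60.9
```

Call:
carry_out(deltas=[[[0, 0, -0.02], [0, 0, 0], -1], [[0, 0, -0.05], [0, 0, 0], -1], [[0, 0, -0.1], [0, 0, 0], -1], [[0, 0, -0.15], [0, 0, 0], -1], [[0, 0, -0.2], [0, 0, 0], -1], [[0, 0, -0.26], [0, 0, 0], -1], [[0, 0, -0.32], [0, 0, 0], -1], [[0, 0, -0.38], [0, 0, 0], -1], [[0, 0, -0.44], [0, 0, 0], -1], [[0, 0, -0.5], [0, 0, 0], -1]])

```text
clock: 16.38
eef_pos: [0.5453, -0.2607, 0.1441]
tool_rot: [[-0.946, 0.324, 0.001], [0.324, 0.946, -0.0], [-0.001, -0.0, -1.0]]
wrist_force: [-0.5, 0.0, -0.3]
width: 0.0543
grip_force: 63.2
```

Roll_a is held with the width at 54 mm. Carrying it to the tray, target (0.495,0.22).

Call:
carry_out(deltas=[[[0.02, 0.04, -0.02], [0, 0, 0], -1], [[0.05, 0.11, -0.05], [0, 0, 0], -1], [[0.09, 0.19, -0.05], [0, 0, 0], -1], [[0.13, 0.28, -0.05], [0, 0, 0], -1], [[0.18, 0.39, -0.05], [0, 0, 0], -1], [[0.23, 0.5, -0.05], [0, 0, 0], -1], [[0.28, 0.61, -0.05], [0, 0, 0], -1], [[0.33, 0.72, -0.05], [0, 0, 0], -1], [[0.39, 0.83, -0.05], [0, 0, 0], -1], [[0.44, 0.94, -0.05], [0, 0, 0], -1]])

```text
clock: 17.22
eef_pos: [0.5215, -0.0519, 0.1525]
tool_rot: [[-0.946, 0.323, -0.001], [0.323, 0.946, 0.0], [0.001, 0.0, -1.0]]
wrist_force: [-0.0, -0.1, -1.3]
width: 0.0544
grip_force: 63.2
```

Call:
carry_out(deltas=[[[0.05, 0.11, 0], [0, 0, 0], -1], [[0.1, 0.22, 0], [0, 0, 0], -1], [[0.15, 0.33, 0], [0, 0, 0], -1], [[0.2, 0.44, 0], [0, 0, 0], -1], [[0.25, 0.55, 0], [0, 0, 0], -1], [[0.3, 0.66, 0], [0, 0, 0], -1], [[0.35, 0.76, 0], [0, 0, 0], -1], [[0.4, 0.85, 0], [0, 0, 0], -1], [[0.44, 0.93, 0], [0, 0, 0], -1], [[0.46, 0.98, 0], [0, 0, 0], -1]])

```text
clock: 18.05
eef_pos: [0.4977, 0.1633, 0.1524]
tool_rot: [[-0.947, 0.322, -0.001], [0.322, 0.947, 0.0], [0.001, 0.0, -1.0]]
wrist_force: [-0.1, 0.1, -1.0]
width: 0.0546
grip_force: 63.2
```

Call:
carry_out(deltas=[[[0.03, 0.08, 0], [0, 0, 0], -1], [[0.06, 0.15, 0.03], [0, 0, 0], -1], [[0.1, 0.21, 0.1], [0, 0, 0], -1], [[0.115, 0.26, 0.18], [0, 0, 0], -1], [[0.115, 0.26, 0.26], [0, 0, 0], -1], [[0.115, 0.26, 0.33], [0, 0, 0], -1], [[0.115, 0.26, 0.38], [0, 0, 0], -1], [[0.115, 0.26, 0.4], [0, 0, 0], -1], [[0.115, 0.26, 0.4], [0, 0, 0], -1], [[0.115, 0.26, 0.4], [0, 0, 0], -1]])

```text
clock: 18.88
eef_pos: [0.4944, 0.2177, 0.073]
tool_rot: [[-0.946, 0.324, 0.0], [0.324, 0.946, 0.0], [-0.0, 0.0, -1.0]]
wrist_force: [-0.1, -0.2, -0.2]
width: 0.0544
grip_force: 63.2
```

```bash
python3 - <<'E'
from h import *
s=status.observe();print(s["eef_pos"],s["width"],s["grip_force"])
p,d,s=snap("scene");C=cloud("scene",d);C[d==0]=9
print("rolla",fit(C,(.546,-.2615),.035,.044,.056),"twin",fit(C,(.511,-.185),.03,.044,.056),"bob",fit(C,(.533,.001),.045,.024,.036))
cv2.imwrite("pics/tray.png",cv2.resize(p[120:220,280:405],(750,600))[:,:,::-1])
E
```

```text
[0.49441073 0.21767636 0.07300063] 0.054354452750609954 63.23853671550751
rolla [ 5.535e-01 -2.614e-01  7.900e-03  5.548e-01 -2.626e-01  1.000e+01] twin [ 5.121e-01 -1.848e-01  2.100e-02  5.158e-01 -1.854e-01  7.200e+01] bob [5.352e-01 1.800e-03 1.970e-02 5.340e-01 2.300e-03 7.100e+01]
```

View pics/tray.png

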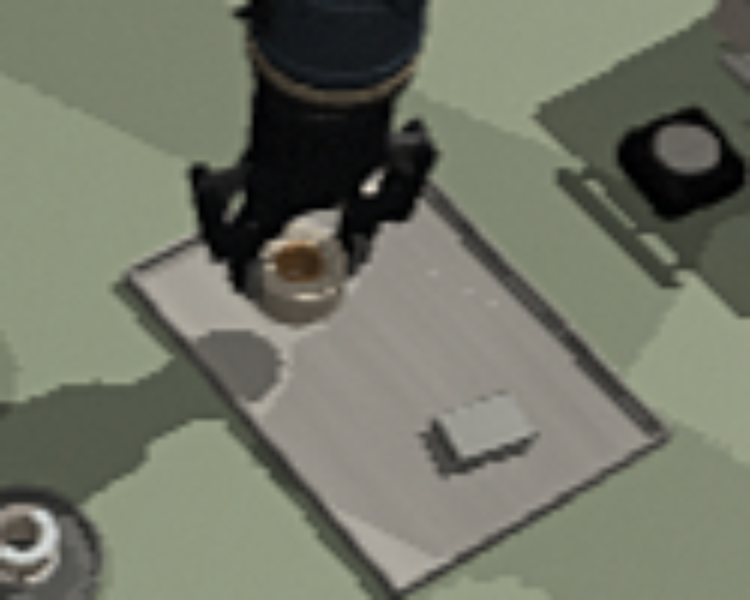

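The crop shows roll_a held at (298,275) above the empty left part of the tray, tin at (485,430). Lowering to contact.

Call:
carry_out(deltas=[[[0, 0, 0.04], [0, 0, 0], -1], [[0, 0, 0.09], [0, 0, 0], -1], [[0, 0, 0.14], [0, 0, 0], -1], [[0, 0, 0.18], [0, 0, 0], -1], [[0, 0, 0.21], [0, 0, 0], -1], [[0, 0, 0.23], [0, 0, 0], -1], [[0, 0, 0.24], [0, 0, 0], -1], [[0, 0, 0.245], [0, 0, 0], -1], [[0, 0, 0.245], [0, 0, 0], -1], [[0, 0, 0.245], [0, 0, 0], -1]])

```text
clock: 19.77
eef_pos: [0.4945, 0.2177, 0.0238]
tool_rot: [[-0.946, 0.324, 0.0], [0.324, 0.946, 0.0], [-0.0, 0.0, -1.0]]
wrist_force: [-0.8, -0.3, 0.3]
width: 0.0543
grip_force: 63.2
```

Call:
carry_out(deltas=[[[0, 0, 0.002], [0, 0, 0], -1], [[0, 0, 0.003], [0, 0, 0], -1], [[0, 0, 0.004], [0, 0, 0], -1], [[0, 0, 0.005], [0, 0, 0], -1], [[0, 0, 0.006], [0, 0, 0], -1], [[0, 0, 0.006], [0, 0, 0], -1], [[0, 0, 0.006], [0, 0, 0], -1], [[0, 0, 0.006], [0, 0, 0], -1], [[0, 0, 0.006], [0, 0, 0], -1], [[0, 0, 0.006], [0, 0, 0], -1]])

```text
clock: 20.6
eef_pos: [0.4944, 0.2177, 0.0226]
tool_rot: [[-0.946, 0.324, 0.0], [0.324, 0.946, 0.0], [-0.0, 0.0, -1.0]]
wrist_force: [-2.3, -0.3, 5.6]
width: 0.0541
grip_force: 63.8
```

Call:
carry_out(deltas=[[[0, 0, 0], [0, 0, 0], 0.3], [[0, 0, 0], [0, 0, 0], 0.35], [[0, 0, 0], [0, 0, 0], 0.4], [[0, 0, 0], [0, 0, 0], 0.5], [[0, 0, 0], [0, 0, 0], 0.6], [[0, 0, 0], [0, 0, 0], 0.7], [[0, 0, 0], [0, 0, 0], 0.7], [[0, 0, 0], [0, 0, 0], 0.7], [[0, 0, 0], [0, 0, 0], 0.7], [[0, 0, 0], [0, 0, 0], 0.7]])

```text
clock: 21.43
eef_pos: [0.4943, 0.2176, 0.0223]
tool_rot: [[-0.946, 0.324, 0.0], [0.324, 0.946, 0.0], [-0.0, 0.0, -1.0]]
wrist_force: [0.0, 0.5, 0.5]
width: 0.0724
grip_force: 0.0
```

Call:
carry_out(deltas=[[[0, 0, -0.05], [0, 0, 0], 0.7], [[0, 0, -0.1], [0, 0, 0], 0.7], [[0, 0, -0.2], [0, 0, 0], 0.7], [[0, 0, -0.3], [0, 0, 0], 0.7], [[0, 0, -0.4], [0, 0, 0], 0.7], [[0, 0, -0.5], [0, 0, 0], 0.7], [[0, 0, -0.6], [0, 0, 0], 0.7], [[0, 0, -0.68], [0, 0, 0], 0.7], [[0, 0, -0.7], [0, 0, 0], 0.7], [[0, 0, -0.7], [0, 0, 0], 0.7]])

```text
clock: 22.27
eef_pos: [0.4951, 0.218, 0.1641]
tool_rot: [[-0.946, 0.324, 0.003], [0.324, 0.946, 0.001], [-0.002, 0.002, -1.0]]
wrist_force: [-0.3, -0.0, -0.5]
width: 0.0728
grip_force: 0.0
```

```bash
python3 - <<'E'
from h import *
s=status.observe();print(s["eef_pos"],s["width"],s["joint_positions"].round(1))
for n in("scene","wrist"):
  p,d,s=snap(n);C=cloud(n,d,s);C[d==0]=9
  print(n,"rolla",fit(C,(.495,.218),.035,.025,.033),"tvial",fit(C,(.458,.298),.025,.05,.07),"tin",fit(C,(.615,.27),.04,.0125,.02),"rollb",fit(C,(.4695,-.297),.035,.044,.056),"twin",fit(C,(.511,-.185),.03,.044,.056),"tall",fit(C,(.434,-.22),.03,.088,.1))
E
```

```text
[0.49505533 0.21797475 0.16413026] 0.07275528141993855 [23.8 18.4 -5.6 65.8  0.  42.7]
scene rolla [4.983e-01 2.187e-01 2.960e-02 4.994e-01 2.182e-01 1.200e+02] tvial [4.614e-01 3.005e-01 1.540e-02 4.612e-01 2.972e-01 4.800e+01] tin [6.183e-01 2.697e-01 2.810e-02 6.179e-01 2.684e-01 9.900e+01] rollb [ 4.731e-01 -2.971e-01  2.990e-02  4.765e-01 -2.978e-01  1.850e+02] twin [ 5.113e-01 -1.843e-01  2.020e-02  5.158e-01 -1.850e-01  7.300e+01] tall [ 4.353e-01 -2.211e-01  2.220e-02  4.363e-01 -2.211e-01  8.700e+01]
wrist rolla [4.954e-01 2.177e-01 2.800e-02 4.944e-01 2.180e-01 2.364e+03] tvial [4.568e-01 2.985e-01 1.370e-02 4.559e-01 2.975e-01 1.128e+03] tin [6.139e-01 2.681e-01 2.960e-02 6.073e-01 2.569e-01 4.480e+02] rollb None twin None tall None
```

Roll_a lies flat in the tray. Going to roll_b, turning the jaws tangential there.

Call:
carry_out(deltas=[[[-0.025, -0.08, -0.03], [0, 0, 0], 0.8], [[-0.05, -0.16, -0.05], [0, 0, 0], 1], [[-0.07, -0.25, -0.05], [0, 0, 0], 1], [[-0.1, -0.35, -0.05], [0, 0, 0], 1], [[-0.13, -0.45, -0.05], [0, 0, 0], 1], [[-0.16, -0.56, -0.05], [0, 0, 0], 1], [[-0.19, -0.67, -0.05], [0, 0, 0], 1], [[-0.22, -0.78, -0.05], [0, 0, 0], 1], [[-0.26, -0.89, -0.05], [0, 0, 0], 1], [[-0.29, -1, -0.05], [0, 0, 0], 1]])

```text
clock: 23.2
eef_pos: [0.4837, 0.0085, 0.1712]
tool_rot: [[-0.946, 0.324, -0.002], [0.324, 0.946, -0.0], [0.002, -0.001, -1.0]]
wrist_force: [0.4, 0.1, -0.5]
width: 0.0852
grip_force: 0.0
```

Call:
carry_out(deltas=[[[-0.03, -0.1, 0], [0, 0, 0], 1], [[-0.06, -0.2, 0], [0, 0, 0], 1], [[-0.09, -0.3, 0], [0, 0, 0], 1], [[-0.12, -0.4, 0], [0, 0, 0], 1], [[-0.14, -0.5, 0], [0, 0, 0], 1], [[-0.17, -0.6, 0], [0, 0, 0], 1], [[-0.2, -0.7, 0], [0, 0, 0], 1], [[-0.23, -0.8, 0], [0, 0, 0], 1], [[-0.26, -0.9, 0], [0, 0, 0], 1], [[-0.29, -1, 0], [0, 0, 0], 1]])

```text
clock: 24.03
eef_pos: [0.4738, -0.1992, 0.1712]
tool_rot: [[-0.946, 0.324, -0.002], [0.324, 0.946, 0.001], [0.002, 0.0, -1.0]]
wrist_force: [0.5, 1.0, 0.9]
width: 0.0858
grip_force: 0.0
```

Call:
carry_out(deltas=[[[-0.02, -0.06, 0], [0, 0, -0.03], 1], [[-0.04, -0.12, 0], [0, 0, -0.065], 1], [[-0.055, -0.19, 0], [0, 0, -0.1], 1], [[-0.07, -0.26, 0], [0, 0, -0.135], 1], [[-0.09, -0.33, 0], [0, 0, -0.17], 1], [[-0.11, -0.4, 0], [0, 0, -0.205], 1], [[-0.13, -0.45, 0], [0, 0, -0.24], 1], [[-0.136, -0.476, 0], [0, 0, -0.275], 1], [[-0.136, -0.476, 0], [0, 0, -0.31], 1], [[-0.136, -0.476, 0], [0, 0, -0.344], 1]])

```text
clock: 24.87
eef_pos: [0.4688, -0.2973, 0.1709]
tool_rot: [[-0.728, -0.686, -0.002], [-0.686, 0.728, 0.001], [0.001, 0.002, -1.0]]
wrist_force: [0.7, 0.8, 0.4]
width: 0.0853
grip_force: 0.0
```

Call:
carry_out(deltas=[[[0, 0, 0], [0, 0, -0.03], 1], [[0, 0, 0], [0, 0, -0.06], 1], [[0, 0, 0], [0, 0, -0.09], 1], [[0, 0, 0], [0, 0, -0.12], 1], [[0, 0, 0], [0, 0, -0.15], 1], [[0, 0, 0], [0, 0, -0.15], 1], [[0, 0, 0], [0, 0, -0.15], 1], [[0, 0, 0], [0, 0, -0.15], 1], [[0, 0, 0], [0, 0, -0.15], 1], [[0, 0, 0], [0, 0, -0.15], 1]])

```text
clock: 25.7
eef_pos: [0.4694, -0.2972, 0.1721]
tool_rot: [[-0.343, -0.939, -0.0], [-0.939, 0.343, 0.0], [-0.0, 0.0, -1.0]]
wrist_force: [0.1, -0.2, -0.2]
width: 0.0854
grip_force: 0.0
```

```bash
python3 - <<'E'
from h import *
s=status.observe();print(s["eef_pos"],s["tool_rot"].round(3),s["joint_positions"].round(1))
for n in("wrist",):
  p,d,s=snap(n);C=cloud(n,d,s);C[d==0]=9
  b=fit(C,(.4695,-.297),.035,.044,.056)
  print(n,"rollb",b,"tall",fit(C,(.434,-.22),.03,.088,.1))
  print((s["tool_rot"].T@(np.array([b[0],b[1],0])-s["eef_pos"])/.2).round(3))
E
```

```text
[ 0.46936806 -0.29724085  0.17214525] [[-0.343 -0.939 -0.   ]
 [-0.939  0.343  0.   ]
 [-0.     0.    -1.   ]] [ -32.3   20.    -2.1   67.9   -0.  -102.3]
wrist rollb [ 4.710e-01 -2.986e-01  2.810e-02  4.697e-01 -3.010e-01  2.477e+03] tall [ 4.333e-01 -2.226e-01  2.110e-02  4.381e-01 -2.253e-01  1.053e+03]
[ 0.004 -0.01   0.861]
```

Aligned to within 2 mm. Descend 129 mm, grip, lift.

Call:
carry_out(deltas=[[[0, -0.003, 0.08], [0, 0, 0], 1], [[0, -0.003, 0.16], [0, 0, 0], 1], [[0, -0.003, 0.25], [0, 0, 0], 1], [[0, -0.003, 0.34], [0, 0, 0], 1], [[0, -0.003, 0.43], [0, 0, 0], 1], [[0, -0.003, 0.51], [0, 0, 0], 1], [[0, -0.003, 0.57], [0, 0, 0], 1], [[0, -0.003, 0.61], [0, 0, 0], 1], [[0, -0.003, 0.635], [0, 0, 0], 1], [[0, -0.003, 0.645], [0, 0, 0], 1]])

```text
clock: 26.58
eef_pos: [0.4699, -0.2974, 0.0429]
tool_rot: [[-0.342, -0.94, -0.0], [-0.94, 0.342, 0.0], [-0.0, 0.001, -1.0]]
wrist_force: [-0.5, 0.6, -0.7]
width: 0.0851
grip_force: 0.0
```

Call:
carry_out(deltas=[[[0, 0, 0], [0, 0, 0], 0.6], [[0, 0, 0], [0, 0, 0], 0.5], [[0, 0, 0], [0, 0, 0], 0.4], [[0, 0, 0], [0, 0, 0], 0.2], [[0, 0, 0], [0, 0, 0], 0], [[0, 0, 0], [0, 0, 0], -0.5], [[0, 0, 0], [0, 0, 0], -1], [[0, 0, 0], [0, 0, 0], -1], [[0, 0, 0], [0, 0, 0], -1], [[0, 0, 0], [0, 0, 0], -1]])

```text
clock: 27.42
eef_pos: [0.4707, -0.2979, 0.0444]
tool_rot: [[-0.342, -0.94, 0.002], [-0.94, 0.342, -0.001], [0.0, -0.002, -1.0]]
wrist_force: [-1.5, 0.3, 7.6]
width: 0.0531
grip_force: 63.4
```

Call:
carry_out(deltas=[[[0, 0, -0.02], [0, 0, 0], -1], [[0, 0, -0.05], [0, 0, 0], -1], [[0, 0, -0.1], [0, 0, 0], -1], [[0, 0, -0.15], [0, 0, 0], -1], [[0, 0, -0.2], [0, 0, 0], -1], [[0, 0, -0.26], [0, 0, 0], -1], [[0, 0, -0.33], [0, 0, 0], -1], [[0, 0, -0.4], [0, 0, 0], -1], [[0, 0, -0.48], [0, 0, 0], -1], [[0, 0, -0.55], [0, 0, 0], -1]])

```text
clock: 28.25
eef_pos: [0.4701, -0.2975, 0.1553]
tool_rot: [[-0.342, -0.94, 0.001], [-0.94, 0.342, -0.001], [0.0, -0.001, -1.0]]
wrist_force: [-0.3, 0.2, -0.7]
width: 0.0534
grip_force: 63.1
```

Call:
carry_out(deltas=[[[-0.05, 0.01, -0.02], [0, 0, 0], -1], [[-0.12, 0.02, -0.04], [0, 0, 0], -1], [[-0.2, 0.03, -0.04], [0, 0, 0], -1], [[-0.29, 0.05, -0.04], [0, 0, 0], -1], [[-0.39, 0.06, -0.04], [0, 0, 0], -1], [[-0.5, 0.08, -0.04], [0, 0, 0], -1], [[-0.61, 0.1, -0.04], [0, 0, 0], -1], [[-0.72, 0.12, -0.04], [0, 0, 0], -1], [[-0.84, 0.14, -0.04], [0, 0, 0], -1], [[-0.95, 0.157, -0.04], [0, 0, 0], -1]])

```text
clock: 29.08
eef_pos: [0.5049, -0.1056, 0.161]
tool_rot: [[-0.341, -0.94, -0.001], [-0.94, 0.341, 0.0], [-0.0, 0.001, -1.0]]
wrist_force: [0.4, -1.8, -0.5]
width: 0.0532
grip_force: 63.2
```

Call:
carry_out(deltas=[[[-0.11, 0.02, 0], [0, 0, 0], -1], [[-0.22, 0.04, 0], [0, 0, 0], -1], [[-0.33, 0.06, 0], [0, 0, 0], -1], [[-0.44, 0.08, 0], [0, 0, 0], -1], [[-0.55, 0.1, 0], [0, 0, 0], -1], [[-0.65, 0.11, 0], [0, 0, 0], -1], [[-0.74, 0.125, 0], [0, 0, 0], -1], [[-0.82, 0.14, 0], [0, 0, 0], -1], [[-0.9, 0.15, 0], [0, 0, 0], -1], [[-0.96, 0.157, 0], [0, 0, 0], -1]])

```text
clock: 29.92
eef_pos: [0.5407, 0.0853, 0.1609]
tool_rot: [[-0.34, -0.94, -0.001], [-0.94, 0.34, 0.0], [0.0, 0.001, -1.0]]
wrist_force: [0.8, -0.3, -0.6]
width: 0.053
grip_force: 63.2
```

Call:
carry_out(deltas=[[[-0.07, 0.01, 0], [0, 0, 0.03], -1], [[-0.15, 0.025, 0], [0, 0, 0.065], -1], [[-0.24, 0.04, 0], [0, 0, 0.1], -1], [[-0.33, 0.055, 0], [0, 0, 0.14], -1], [[-0.42, 0.07, 0], [0, 0, 0.18], -1], [[-0.51, 0.085, 0], [0, 0, 0.22], -1], [[-0.59, 0.1, 0], [0, 0, 0.26], -1], [[-0.65, 0.11, 0], [0, 0, 0.3], -1], [[-0.69, 0.115, 0], [0, 0, 0.33], -1], [[-0.69, 0.115, 0], [0, 0, 0.36], -1]])

```text
clock: 30.75
eef_pos: [0.5664, 0.2228, 0.1608]
tool_rot: [[-0.996, -0.088, -0.001], [-0.088, 0.996, 0.0], [0.001, 0.0, -1.0]]
wrist_force: [0.1, -0.1, -0.9]
width: 0.0529
grip_force: 63.2
```

```bash
python3 - <<'E'
from h import *
s=status.observe();print(s["eef_pos"],s["tool_rot"].round(3).tolist(),s["width"],s["grip_force"])
print((s["tool_rot"].T@(np.array([.567,.22,.0245])-s["eef_pos"])/.2).round(3))
for n in ("scene","top"):
  p,d,s=snap(n);C=cloud(n,d);C[d==0]=9
  print("twin",fit(C,(.511,-.185),.03,.044,.056),"tall",fit(C,(.434,-.22),.03,.088,.1),"bob",fit(C,(.533,.001),.045,.024,.036))
E
```

```text
[0.56636204 0.222752   0.1607706 ] [[-0.996, -0.088, -0.001], [-0.088, 0.996, 0.0], [0.001, 0.0, -1.0]] 0.05293702865197971 63.15912031335756
[-0.003 -0.014  0.681]
twin [ 5.131e-01 -1.848e-01  2.080e-02  5.175e-01 -1.856e-01  7.000e+01] tall [ 4.359e-01 -2.184e-01  2.250e-02  4.360e-01 -2.200e-01  9.200e+01] bob [5.325e-01 1.700e-03 2.140e-02 5.341e-01 2.700e-03 7.200e+01]
twin [ 5.094e-01 -1.836e-01  1.980e-02  5.089e-01 -1.829e-01  9.200e+01] tall [ 4.332e-01 -2.199e-01  2.070e-02  4.331e-01 -2.196e-01  1.130e+02] bob [5.313e-01 2.700e-03 1.950e-02 5.314e-01 2.900e-03 8.800e+01]
```

Call:
carry_out(deltas=[[[0, -0.02, 0.08], [0, 0, 0], -1], [[0, -0.02, 0.17], [0, 0, 0], -1], [[0, -0.02, 0.26], [0, 0, 0], -1], [[0, -0.02, 0.35], [0, 0, 0], -1], [[0, -0.02, 0.44], [0, 0, 0], -1], [[0, -0.02, 0.53], [0, 0, 0], -1], [[0, -0.02, 0.6], [0, 0, 0], -1], [[0, -0.02, 0.64], [0, 0, 0], -1], [[0, -0.02, 0.665], [0, 0, 0], -1], [[0, -0.02, 0.675], [0, 0, 0], -1]])

```text
clock: 31.68
eef_pos: [0.567, 0.2165, 0.0259]
tool_rot: [[-0.996, -0.093, -0.001], [-0.093, 0.996, -0.0], [0.001, -0.0, -1.0]]
wrist_force: [-0.4, 0.3, -0.6]
width: 0.053
grip_force: 63.2
```

Call:
carry_out(deltas=[[[0, 0, 0.001], [0, 0, 0], -1], [[0, 0, 0.002], [0, 0, 0], -1], [[0, 0, 0.003], [0, 0, 0], -1], [[0, 0, 0.004], [0, 0, 0], -1], [[0, 0, 0.005], [0, 0, 0], -1], [[0, 0, 0.006], [0, 0, 0], -1], [[0, 0, 0.006], [0, 0, 0], -1], [[0, 0, 0.006], [0, 0, 0], -1], [[0, 0, 0.006], [0, 0, 0], -1], [[0, 0, 0.006], [0, 0, 0], -1]])

```text
clock: 32.52
eef_pos: [0.5674, 0.2165, 0.0251]
tool_rot: [[-0.996, -0.091, -0.0], [-0.091, 0.996, -0.0], [0.0, -0.0, -1.0]]
wrist_force: [-1.4, -0.6, -0.8]
width: 0.0532
grip_force: 63.2
```

Call:
carry_out(deltas=[[[0, 0, 0.001], [0, 0, 0], -1], [[0, 0, 0.002], [0, 0, 0], -1], [[0, 0, 0.003], [0, 0, 0], -1], [[0, 0, 0.004], [0, 0, 0], -1], [[0, 0, 0.005], [0, 0, 0], -1], [[0, 0, 0.006], [0, 0, 0], -1], [[0, 0, 0.007], [0, 0, 0], -1], [[0, 0, 0.007], [0, 0, 0], -1], [[0, 0, 0.007], [0, 0, 0], -1], [[0, 0, 0.007], [0, 0, 0], -1]])

```text
clock: 33.35
eef_pos: [0.5674, 0.2166, 0.0237]
tool_rot: [[-0.996, -0.091, 0.0], [-0.091, 0.996, -0.0], [-0.0, -0.0, -1.0]]
wrist_force: [-0.1, -0.3, -0.9]
width: 0.0534
grip_force: 63.2
```

Call:
carry_out(deltas=[[[0, 0, 0.001], [0, 0, 0], -1], [[0, 0, 0.002], [0, 0, 0], -1], [[0, 0, 0.003], [0, 0, 0], -1], [[0, 0, 0.004], [0, 0, 0], -1], [[0, 0, 0.005], [0, 0, 0], -1], [[0, 0, 0.006], [0, 0, 0], -1], [[0, 0, 0.006], [0, 0, 0], -1], [[0, 0, 0.006], [0, 0, 0], -1], [[0, 0, 0.006], [0, 0, 0], -1], [[0, 0, 0.006], [0, 0, 0], -1]])

```text
clock: 34.18
eef_pos: [0.5674, 0.2166, 0.0234]
tool_rot: [[-0.996, -0.091, 0.001], [-0.091, 0.996, 0.0], [-0.001, 0.0, -1.0]]
wrist_force: [-5.0, -1.9, 14.1]
width: 0.0535
grip_force: 65.1
```

Floor contact. Release and rise.

Call:
carry_out(deltas=[[[0, 0, 0], [0, 0, 0], 0.3], [[0, 0, 0], [0, 0, 0], 0.35], [[0, 0, 0], [0, 0, 0], 0.4], [[0, 0, 0], [0, 0, 0], 0.5], [[0, 0, 0], [0, 0, 0], 0.6], [[0, 0, 0], [0, 0, 0], 0.68], [[0, 0, 0], [0, 0, 0], 0.68], [[0, 0, 0], [0, 0, 0], 0.68], [[0, 0, 0], [0, 0, 0], 0.68], [[0, 0, 0], [0, 0, 0], 0.68]])

```text
clock: 35.02
eef_pos: [0.5673, 0.2166, 0.0225]
tool_rot: [[-0.996, -0.091, -0.0], [-0.091, 0.996, -0.0], [0.0, -0.0, -1.0]]
wrist_force: [0.3, 0.3, -0.3]
width: 0.072
grip_force: 0.0
```

Call:
carry_out(deltas=[[[0, 0, -0.05], [0, 0, 0], 0.68], [[0, 0, -0.1], [0, 0, 0], 0.68], [[0, 0, -0.2], [0, 0, 0], 0.68], [[0, 0, -0.3], [0, 0, 0], 0.68], [[0, 0, -0.4], [0, 0, 0], 0.68], [[0, 0, -0.5], [0, 0, 0], 0.68], [[0, 0, -0.6], [0, 0, 0], 0.68], [[0, 0, -0.7], [0, 0, 0], 0.68], [[0, 0, -0.78], [0, 0, 0], 0.68], [[0, 0, -0.8], [0, 0, 0], 0.68]])

```text
clock: 35.85
eef_pos: [0.5685, 0.217, 0.1866]
tool_rot: [[-0.996, -0.091, 0.005], [-0.091, 0.996, 0.002], [-0.005, 0.001, -1.0]]
wrist_force: [0.4, 1.3, 1.1]
width: 0.0716
grip_force: 0.0
```

```bash
python3 - <<'E'
from h import *
s=status.observe();print(s["eef_pos"],s["width"])
for n in ("scene","wrist"):
  p,d,s=snap(n);C=cloud(n,d,s);C[d==0]=9
  print(n,"A",fit(C,(.495,.218),.033,.024,.034),"B",fit(C,(.567,.217),.033,.024,.034),"bob",fit(C,(.533,.001),.045,.024,.036),"tvial",fit(C,(.458,.298),.025,.05,.07),"tin",fit(C,(.615,.27),.04,.0125,.02),"twin",fit(C,(.511,-.185),.03,.044,.056),"tall",fit(C,(.434,-.22),.03,.088,.1))
  for nm,c in(("A",(.495,.218)),("B",(.567,.217))):
    m=(np.hypot(C[...,0]-c[0],C[...,1]-c[1])<.026)&(C[...,2]>.024)&(C[...,2]<.036);q=C[m];print(nm,np.linalg.lstsq(np.c_[q[:,:2]-c,np.ones(len(q))],q[:,2],rcond=None)[0].round(3))
cv2.imwrite("pics/end.png",p[:,:,::-1])
E
```

```text
[0.56847278 0.21700749 0.18657148] 0.07155623645404699
scene A [4.969e-01 2.195e-01 3.010e-02 4.985e-01 2.181e-01 1.440e+02] B [5.689e-01 2.183e-01 2.910e-02 5.688e-01 2.172e-01 1.450e+02] bob [5.354e-01 9.000e-04 2.110e-02 5.336e-01 2.200e-03 7.200e+01] tvial [0.4619 0.3013 0.0147 0.4642 0.2983 6.    ] tin [6.182e-01 2.694e-01 2.780e-02 6.181e-01 2.697e-01 9.500e+01] twin [ 5.131e-01 -1.848e-01  1.990e-02  5.168e-01 -1.854e-01  6.700e+01] tall [ 4.365e-01 -2.188e-01  2.250e-02  4.363e-01 -2.200e-01  9.500e+01]
A [ 0.023 -0.014  0.029]
B [ 0.016 -0.012  0.029]
wrist A [4.958e-01 2.176e-01 2.800e-02 4.949e-01 2.176e-01 2.596e+03] B [5.657e-01 2.171e-01 2.790e-02 5.648e-01 2.170e-01 2.080e+03] bob [5.324e-01 1.600e-03 2.030e-02 5.315e-01 1.700e-03 1.151e+03] tvial [4.572e-01 2.980e-01 1.360e-02 4.574e-01 2.969e-01 1.158e+03] tin [6.143e-01 2.685e-01 3.010e-02 6.132e-01 2.679e-01 1.386e+03] twin None tall None
A [-0.003  0.     0.028]
B [ 0.005 -0.002  0.028]
```

View pics/end.png

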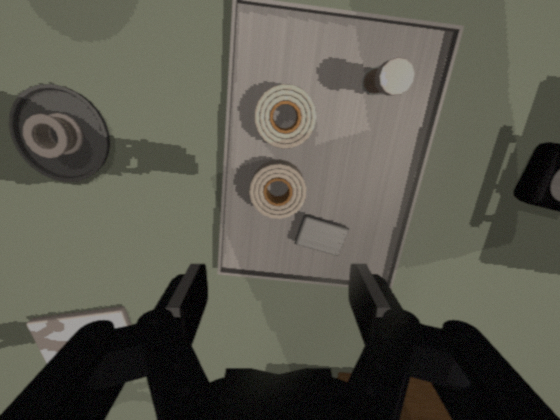

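The view shows both rolls flat, side by side in the tray at (286,116) and (278,190), and the bobbin upright in the dish at (50,135). Tin and vial are in place.

```bash
python3 -c "
from plant import order
print(order.sign_off())"
```

```text
the job is handed in; nothing more can be done
None
```

The job is handed in at about 36 s of the 70 s, with no verdict shown: the bobbin stands in the grey dish, both rolls lie flat side by side in the tray, and the twin bobbin and tall spool are still on their posts.

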